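Lay out the fly-sorting place

ROBOT

A 6-joint arm with a two-finger parallel gripper is mounted at the origin on the work surface. World frame = base frame: x ahead of the robot, y to its left, z up, the work surface at z = 0. Lengths are in m, angles in rad, forces in N, time in s.
With the tool pointing down it reaches from about 0.25 to 0.775 m from the base axis. Payload 4 kg.
Tool frame: the origin (TCP) lies midway between the tips of the shut fingers; the grasp point (between the pads) lies 19 mm behind it (robot.tcp_to_grasp is the z of the grasp point in the tool frame, in m); z points along the fingers, y is the line along which they close (so a half turn about z gives the same grasp; the last joint's range is limited). The gripper opens to 94 mm and grips with 3 to 60 N. Pads are 16 mm wide; open, the fingers measure 119 mm over their backs; the gripper's body (75 mm by 177 mm) begins 78 mm behind the grasp point.
Start: joints at [-1.318, 0.087, 1.371, -0, 1.684, -0.103], TCP at [0.192, -0.516, 0.206] pointing down, gripper open.
Joint ranges: [-3.1, 3.1], [-0.76, 2.03], [0.27, 2.55], [-1.08, 4.22], [0.17, 2.65], [-2.57, 2.57]. Speed limits (rad/s): [2.79, 2.79, 3.14, 3.14, 3.14, 3.14].

INTERFACE

Orientations are given as [roll, pitch, yaw] about the fixed x, y, z axes, in that order (R = Rz(yaw) Ry(pitch) Rx(roll)).
In Python, from bench import robot gives the robot as it stands. The module is installed in compiled form; this text tells all that it offers.
- The arm moves only by the tool move_arm, never from a script. Its argument "motion" is one flat list of numbers, 7 for each row, row after row: the turn, a rotation vector about the tool's x, y, z in units of 45 degrees (1.0 is 45 degrees), then the shift along the tool's x, y, z in units of 100 mm (1.0 is 100 mm), then the opening, from 0 (shut) to 1 (fully open). A call has 1 to 12 rows; each row shifts and turns the commanded pose from where the row before left it, along the tool's axes as they then stand; what a row does not reach is not made up. A row lasts 1/12 s, in which the tool goes at most 41.7 mm and 7.16 degrees, less where a joint would pass 70% of its speed; a pose out of reach is approached as far as the arm can. A call with a number of a shift or a turn outside -1 to 1 is refused whole. A call with a gripper value outside its range is refused whole. The fingers move at their own pace and stop on an object; the grip force is fixed at half the most. Time passes only in rows, so rows that do not move let the fingers close. It gives the time, the measured TCP pose, the force, the opening and the grip force at its end, in the units of the state.
- robot.get_obs(): the state, without advancing time (a new reading comes with each control period).
- robot.snapshot(name): name is "scene" or "top"; returns the picture (480x640x3 uint8, red, green, blue); there is no depth.
- robot.get_calibration(name): a dict with "fx", "fy", "cx", "cy" (pixels), "R" (3x3) and "t" (3): a world point X has camera coordinates R X + t. Camera axes: x right, y down, z forward; pixel columns grow to the right and rows downward; lengths in m; the calibration is good to about 2 mm. A picture is of the moment at which its call begins. get_calibration takes no time and is no camera call.
- robot.close_job(): hands the job in; it is judged then, once.
The state is a dict: "time": time; "joint_positions": joint angles; "qvel": joint speeds; "joint_torque": joint torques, N m; "tool_pos": TCP position; "ee_rot": TCP orientation; "wrist_force": force on the tool from outside, world axes, zero at the start; "wrist_torque": the same for the moment, N m; "width": finger opening in m; "finger_force": force on a finger pad.
Only numpy, scipy, OpenCV 4.12 (cv2) and the standard library are available. Lean on these libraries where they do the work, as an engineer would, in place of code of your own. Each camera call takes 0.05 s, during which the arm holds its last target. There are 200 camera calls.

TASK

Lay out the fly-sorting place: set the white dish on the middle of the black square plate and the knobbed lid squarely on the dish, and stand the amber bottle on the mat midway between the black plate and the grey vial rest, in line with them. Lay the long vial in the groove of the vial rest that is nearer the black plate and the short vial in the other groove, either way round, each centred along its groove. Set things down gently rather than dropping them, keep the bottle upright, and leave the slide box and the tally counter where they are.

Things in the scene. Friction and masses are not known exactly. Their poses are not given: they have to be found in the camera images.
- plate: Black square sorting plate, 110 x 110 mm, 8 mm thick, fixed on the green mat. Origin at the centre of its underside (mat level, z = 0); x and y along its sides, z up. The vial rest stands beside it on its +y or -y side, roughly along its y axis, centres 265 to 285 mm apart.
- vial_rest: Grey vial rest, 110 x 110 mm, fixed on the mat. Base 8 mm thick; two shallow V-grooves along its own x axis, centred at y = +30 and -30 mm, between 45 degree ridges 6 mm high (14 mm above the mat), crests 10.5 mm either side of the groove's middle. A vial lying in a groove has its axis 21 mm above the mat. Origin: centre of underside, z up.
- dish: Round white ceramic dish, 60 mm diameter, 24 mm high, flat top (treat as a solid disc). Stands on the mat. Origin at the centre of its underside, z up.
- lid: White ceramic lid, a flat disc of 62 mm diameter and 5 mm thick with an upright knob in the middle: a neck of 14 mm diameter up to 9 mm, then a grip of 17 mm diameter from 9 to 29 mm above the underside. Lies on the mat, knob up. Origin at the centre of its underside, z up.
- bottle: Amber bottle with black cap, standing. Body 48 mm diameter, straight up to 68 mm, then shoulder; cap 32 mm diameter from 80 to 100 mm (total height 100 mm): the tallest thing here, and once in place it stands close enough to the near groove to be in the way of a wide gripper. Origin at the centre of its underside, z up.
- long_vial: Long clear vial with white plug and tan filling at the other end, lying on its side, free to roll: a cylinder of 25 mm diameter, 100 mm long. Origin at mid-length on its axis (12.5 mm above the mat at the start); its own x axis runs along the vial towards the plug, y and z turn with rolling.
- short_vial: Short clear vial with white plug, lying on its side, free to roll: a cylinder of 25 mm diameter, 64 mm long. Origin at mid-length on its axis; its own x axis runs along the vial towards the plug, y and z turn with rolling.
- slide_box: Bystander, loose: small cardboard slide box with a wooden lid, 47 x 77 x 36 mm. Origin at the centre of its underside. Leave it.
- counter: Bystander, loose: round steel tally counter, 48 mm diameter, 28 mm high with a thumb button up to 36 mm. Origin at the centre of its underside. Leave it.
Things that resemble listed ones, but are neither listed nor needed, are in the scene too. What is shaped like the short_vial but purple is not meant.

How it is judged:
At the end, for the whole second after the job is handed in: Dish flat on plate within 12 mm; lid flat on dish within 10 mm; bottle upright on mat, under 158 mm from plate and rest centres, 25 mm from plate's y axis; long vial in groove nearer plate, short in other: 6 mm sideways, 20 mm lengthwise, 0.15 rad; all at rest (horizontal distance between dish and plate below 0.012 m and z of dish in the frame of plate between 0.005 and 0.011 m and angle between each of dish, lid, bottle's own z axis and vertical below 0.1 rad and horizontal distance between lid and dish below 0.01 m and z of lid in the frame of dish between 0.021 and 0.027 m and horizontal distance between bottle and plate below 0.158 m and horizontal distance between bottle and vial_rest below 0.158 m and x of bottle in the frame of plate between -0.025 and 0.025 m and height (world z) of bottle between -0.004 and 0.004 m and x of long_vial in the frame of vial_rest between -0.02 and 0.02 m and z of long_vial in the frame of vial_rest between 0.017 and 0.026 m and angle between the x axis of each of long_vial, short_vial and the x axis of vial_rest, either way round below 0.15 rad and x of short_vial in the frame of vial_rest between -0.02 and 0.02 m and z of short_vial in the frame of vial_rest between 0.017 and 0.026 m and ((y of plate in the frame of vial_rest above 0 m and y of long_vial in the frame of vial_rest between 0.024 and 0.036 m and y of short_vial in the frame of vial_rest between -0.036 and -0.024 m) or (y of plate in the frame of vial_rest below 0 m and y of long_vial in the frame of vial_rest between -0.036 and -0.024 m and y of short_vial in the frame of vial_rest between 0.024 and 0.036 m)) and linear speed of each of dish, lid, bottle, long_vial, short_vial below 0.02 m/s and angular speed of each of dish, lid, bottle, long_vial, short_vial below 0.4 rad/s); the robot touches nothing.
It fails at once if the slide box or the tally counter is shifted by more than 25 mm (distance of any of slide_box, counter from where it was at the start of the episode above 0.025 m).
It fails at once if the bottle is tipped by more than 0.6 rad (angle between bottle's own z axis and vertical above 0.6 rad).
It fails at once if a thing is dropped (falls free of the fingers faster than 0.7 m/s, a drop of 25 mm) ((linear speed of dish above 0.7 m/s and contact force between dish and the fingers below 0.05 N) or (linear speed of lid above 0.7 m/s and contact force between lid and the fingers below 0.05 N) or (linear speed of bottle above 0.7 m/s and contact force between bottle and the fingers below 0.05 N) or (linear speed of long_vial above 0.7 m/s and contact force between long_vial and the fingers below 0.05 N) or (linear speed of short_vial above 0.7 m/s and contact force between short_vial and the fingers below 0.05 N)).
It also fails if it takes over 128 s, if anything falls off the work surface, if the arm or the gripper's body presses on something with over 40 N, if the wrist force passes 120 N, or if a joint passes its speed limit or range.

## Working session

There is one attempt and no reset: what is moved stays moved. The work goes in short steps, Python scripts to look and compute and a tool call to move; the robot and the scene stay as the last step left them, time stands still between calls to the robot, and variables do not carry over. Pictures are saved under pics/ and viewed, at most 14 in all, crops included, and the job is handed in when it is done.

Besides the shell and the picture viewer there is one more tool, called after "Emit:" in YAML: its name, and indented under it one key for each argument. move_arm: Moves the arm, as the interface text tells. Shifts and turns lie within -1 to 1; 1 stands for 100 mm of shift or 45 degrees of turn. Its arguments: {"type":"object","properties":{"motion":{"type":"array","items":{"type":"number"}}},"required":["motion"]}

```bash
mkdir -p pics; cat > h.py <<'E'
import numpy as np, cv2
from bench import robot
def snap(n,f):
    im=robot.snapshot(n); cv2.imwrite(f,im[:,:,::-1]); return im
def ray(n,u,v,z):
    c=robot.get_calibration(n); R=np.array(c["R"]);t=np.array(c["t"])
    d=R.T@np.array([(u-c["cx"])/c["fx"],(v-c["cy"])/c["fy"],1]); o=-R.T@t
    return o+d*(z-o[2])/d[2]
def proj(n,X):
    c=robot.get_calibration(n); p=np.array(c["R"])@X+np.array(c["t"])
    return c["fx"]*p[0]/p[2]+c["cx"],c["fy"]*p[1]/p[2]+c["cy"]
E
python3 - <<'E'
from h import *
for n in("scene","top"):
    snap(n,f"pics/{n}0.png"); c=robot.get_calibration(n); print(n,-np.array(c["R"]).T@np.array(c["t"]),c["fx"])
print(robot.get_obs())
E
```

```text
scene [ 1.09186167 -0.04887681  0.8618329 ] 537.3670019813712
top [0.40021631 0.01885061 1.04460563] 474.9171356336992
{'time': 0.1, 'joint_positions': array([-1.31809514e+00,  8.78744867e-02,  1.37208367e+00, -4.82226996e-07,
        1.68358189e+00, -1.03075496e-01]), 'qvel': array([-0.00010307, -0.00138866, -0.00265265, -0.00081794, -0.00224142,
       -0.00059951]), 'joint_torque': array([ 1.75293644e-03, -3.41251230e+01, -3.03302228e+01,  7.17891078e-02,
        3.03757098e-02, -9.32046078e-05]), 'tool_pos': array([ 0.19146176, -0.51508313,  0.20443469]), 'ee_rot': array([-3.13965555e+00, -1.99896504e-04,  3.55776435e-01]), 'wrist_force': array([-0.14036061, -0.76889792,  0.3546125 ]), 'wrist_torque': array([ 0.0538344 , -0.02845594, -0.00418253]), 'finger_force': 0.0, 'width': 0.0940068310031324}
```

View pics/top0.png

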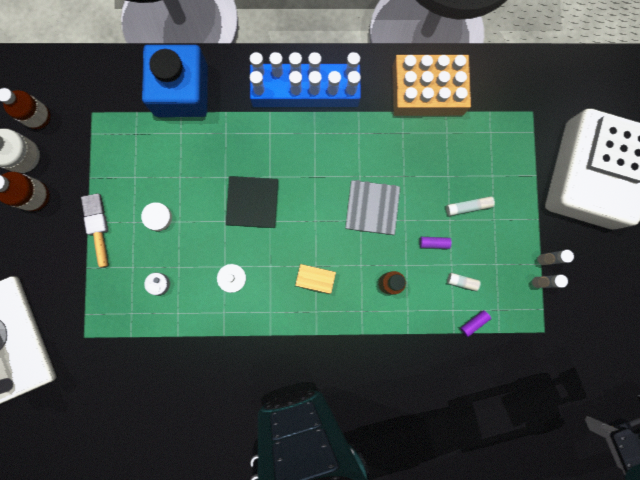

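View pics/scene0.png

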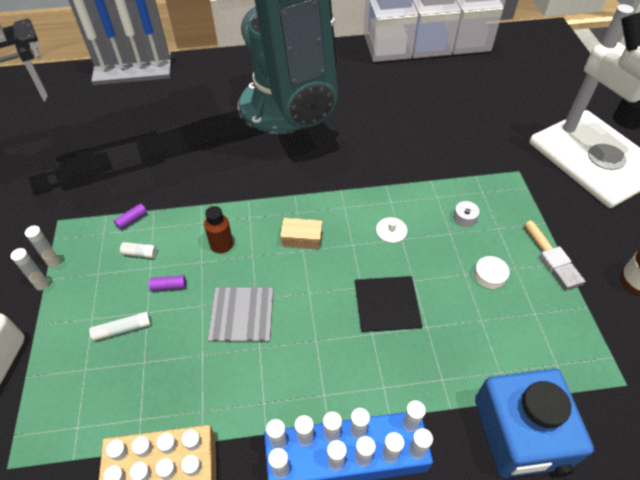

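The top view shows these candidates:
- **Dish:** (156,216). The counter at (156,284) is steel with a button, so it's excluded.
- **Lid:** (231,278).
- **Bottle:** (393,283). The amber bottles at (20,105) and (20,190) are off the mat.
- **Long vial:** (471,206).
- **Short vial:** (464,282). The purple ones at (436,243) and (476,323), and the standing ones at (560,258) and (550,282), are excluded.
- **Fixed parts:** the plate is at (252,202) and the rest at (373,208).

The scene view agrees. Next I'll measure them and check with one close crop.

```bash
cat > meas.py <<'E'
from h import *
def blob(im,roi,kind):
    u0,v0,u1,v1=roi; s=im[v0:v1,u0:u1].astype(int); hsv=cv2.cvtColor(im[v0:v1,u0:u1],cv2.COLOR_RGB2HSV)
    g=(s[...,1]-s[...,0]>25)&(s[...,1]-s[...,2]>8)
    if kind=="fg": m=~g
    if kind=="dark": m=s.max(2)<60
    if kind=="white": m=s.min(2)>150
    m=m.astype(np.uint8); n,l,st,c=cv2.connectedComponentsWithStats(m)
    k=1+np.argmax(st[1:,4]); m=(l==k).astype(np.uint8)
    cnt=max(cv2.findContours(m,cv2.RETR_EXTERNAL,cv2.CHAIN_APPROX_NONE)[0],key=len)
    mo=cv2.moments(cnt); r=cv2.minAreaRect(cnt)
    return np.array([mo["m10"]/mo["m00"]+u0,mo["m01"]/mo["m00"]+v0]),(r[0][0]+u0,r[0][1]+v0),r[1],r[2],cv2.boxPoints(r)+[u0,v0]
E
python3 - <<'E'
from meas import *
im={n:cv2.imread(f"pics/{n}0.png")[:,:,::-1].copy() for n in("top","scene")}
R={"plate":((215,165,290,240),(345,265,430,340),"dark",.008),
"rest":((335,170,412,245),(200,280,282,350),"fg",.012),
"dish":((135,195,180,238),(468,248,516,295),"white",.024),
"lid":((210,258,255,300),(370,212,414,248),"fg",.004),
"bottle":((372,262,415,303),(200,200,240,258),"fg",.0),
"long":((435,190,505,225),(82,305,158,345),"fg",.0125),
"short":((440,265,490,298),(112,236,163,264),"fg",.0125),
"box":((285,255,345,300),(275,212,328,254),"fg",.02),
"counter":((138,268,175,300),(450,198,485,230),"fg",.015)}
for k,(a,b,kind,z) in R.items():
    for n,roi in(("top",a),("scene",b)):
        c,rc,sz,an,box=blob(im[n],roi,kind)
        bx=np.array([ray(n,*p,z)[:2] for p in box]); e=bx[1]-bx[0]; f=bx[2]-bx[1]
        if np.linalg.norm(f)>np.linalg.norm(e): e,f=f,e
        print(k,n,"px",c.round(1),"w",ray(n,*c,z)[:2].round(4),"boxc",bx.mean(0).round(4),"L",np.linalg.norm(e).round(4),np.linalg.norm(f).round(4),"ang",np.degrees(np.arctan2(e[1],e[0])).round(1))
t=im["top"][150:345,120:510]; cv2.imwrite("pics/crop.png",cv2.resize(t,(780,390),interpolation=cv2.INTER_CUBIC)[:,:,::-1])
E
```

```text
plate top px [243.9 187.5] w [0.635 0.157] boxc [0.626  0.1501] L 0.0796 0.0651 ang -90.4
plate scene px [387.2 304.1] w [0.6095 0.1375] boxc [0.6071 0.1394] L 0.1166 0.1091 ang 87.0
rest top px [372.5 207.1] w [ 0.588  -0.1268] boxc [ 0.5889 -0.127 ] L 0.1113 0.1104 ang -8.0
rest scene px [241.1 314.5] w [ 0.5972 -0.1284] boxc [ 0.5929 -0.1304] L 0.1202 0.1135 ang 82.1
dish top px [155.  215.7] w [0.5708 0.346 ] boxc [0.5713 0.3461] L 0.0603 0.059 ang -90.4
dish scene px [492.1 271.4] w [0.5762 0.3423] boxc [0.5769 0.3428] L 0.0733 0.0625 ang -19.6
lid top px [231.  277.8] w [0.4357 0.185 ] boxc [0.4354 0.185 ] L 0.061 0.0604 ang -109.0
lid scene px [391.1 229.7] w [0.4375 0.1828] boxc [0.4364 0.1828] L 0.0651 0.0619 ang -13.3
bottle top px [391.9 282.6] w [ 0.4218 -0.1675] boxc [ 0.4209 -0.167 ] L 0.0598 0.0508 ang -70.2
bottle scene px [217.7 230.6] w [ 0.3873 -0.1678] boxc [ 0.3822 -0.1683] L 0.1278 0.0531 ang 10.2
long top px [470.1 205.6] w [ 0.5897 -0.3433] boxc [ 0.5897 -0.3429] L 0.1088 0.0245 ang -79.1
long scene px [119.9 326.5] w [ 0.5924 -0.3443] boxc [ 0.5919 -0.3443] L 0.1067 0.033 ang 100.9
short top px [463.3 281.6] w [ 0.4219 -0.3217] boxc [ 0.4221 -0.3215] L 0.0702 0.0245 ang -105.9
short scene px [138.1 250.1] w [ 0.4248 -0.3233] boxc [ 0.4246 -0.3236] L 0.0753 0.0333 ang 74.4
box top px [315.1 278.6] w [0.4316 0.0017] boxc [0.4317 0.0017] L 0.0801 0.05 ang -103.4
box scene px [301.  232.9] w [ 4.328e-01 -4.000e-04] boxc [ 0.4323 -0.0012] L 0.0843 0.0762 ang 76.7
counter top px [156.7 283.5] w [0.4248 0.3425] boxc [0.4249 0.3418] L 0.0514 0.0451 ang -90.6
counter scene px [465.8 213.4] w [0.4255 0.34  ] boxc [0.4247 0.3399] L 0.0701 0.0491 ang 147.8
```

View pics/crop.png

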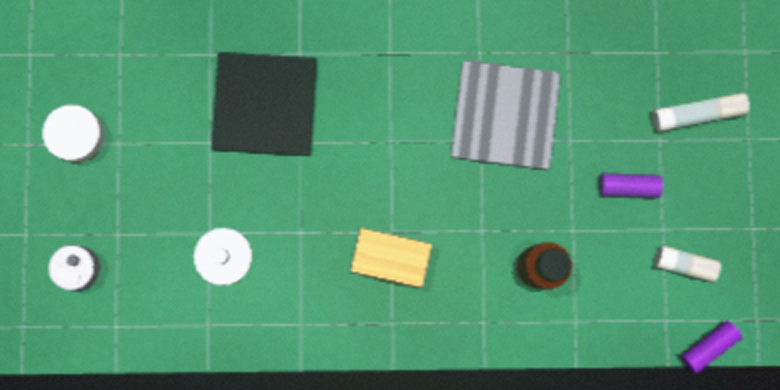

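The crop confirms the choices: dish (72,133), lid (222,256), bottle (545,266), long vial (700,112), short vial (689,264). The plate mask was incomplete in the top view, so I'll redo the plate and measure the bottle by its cap.

```bash
python3 - <<'E'
from meas import *
im={n:cv2.imread(f"pics/{n}0.png")[:,:,::-1].copy() for n in("top","scene")}
def show(k,n,roi,kind,z,seg=None):
    c,rc,sz,an,box=blob(im[n],roi,kind); bx=np.array([ray(n,*p,z)[:2] for p in box]); e=bx[1]-bx[0]
    print(k,n,c.round(1),ray(n,*c,z)[:2].round(4),bx.mean(0).round(4),np.linalg.norm(e).round(4),np.linalg.norm(bx[2]-bx[1]).round(4),np.degrees(np.arctan2(e[1],e[0])).round(1))
show("plate","top",(215,165,290,240),"fg",.006)
show("cap","top",(385,270,408,294),"dark",.1)
show("cap","scene",(202,205,228,221),"dark",.098)
# plate in scene: poly corners of top face
for n,roi,z in (("scene",(345,265,430,340),.008),("scene",(200,280,282,350),.014),("top",(215,165,290,240),.006),("top",(335,170,412,245),.012)):
    u0,v0,u1,v1=roi; s=im[n][v0:v1,u0:u1].astype(int)
    m=(~((s[...,1]-s[...,0]>25)&(s[...,1]-s[...,2]>8))).astype(np.uint8)
    cnt=max(cv2.findContours(m,cv2.RETR_EXTERNAL,cv2.CHAIN_APPROX_NONE)[0],key=len)
    a=cv2.approxPolyDP(cnt,7,True)[:,0]+[u0,v0]
    P=np.array([ray(n,*p,z)[:2] for p in a]); print(n,a.tolist(),P.round(4).tolist(),P.mean(0).round(4)); d=np.roll(P,-1,0)-P
    print(np.degrees(np.arctan2(d[:,1],d[:,0])).round(1),np.linalg.norm(d,axis=1).round(4))
E
```

```text
plate top [251.6 201.5] [0.6038 0.1401] [0.6045 0.1411] 0.1092 0.1107 -2.9
cap top [390.4 283.6] [ 0.4176 -0.1466] [ 0.4191 -0.1487] 0.0146 0.0303 -83.0
cap scene [214.  214.2] [ 0.4273 -0.1603] [ 0.4254 -0.1603] 0.0302 0.0318 81.9
scene [[411, 276], [355, 280], [362, 331], [421, 327]] [[0.5555, 0.195], [0.5498, 0.0884], [0.6574, 0.0819], [0.6638, 0.187]] [0.6066 0.1381]
[-93.   -3.4  86.5 175.8] [0.1067 0.1077 0.1052 0.1085]
scene [[215, 288], [208, 340], [269, 340], [272, 288]] [[0.5353, -0.174], [0.6413, -0.1882], [0.6557, -0.0825], [0.5499, -0.0685]] [ 0.5956 -0.1283]
[ -7.6  82.2 172.5 -97.9] [0.1069 0.1066 0.1067 0.1065]
top [[229, 177], [226, 224], [273, 227], [277, 180]] [[0.6593, 0.1903], [0.5541, 0.1963], [0.5465, 0.093], [0.6519, 0.0839]] [0.6029 0.1409]
[176.8 -94.2  -5.   86. ] [0.1054 0.1035 0.1057 0.1067]
top [[351, 181], [346, 228], [393, 234], [399, 187]] [[0.6471, -0.0803], [0.5421, -0.0674], [0.528, -0.1706], [0.6328, -0.1867]] [ 0.5875 -0.1262]
[173.  -97.8  -8.7  82.4] [0.1057 0.1041 0.1061 0.1073]
```

Plan:
- **Order:** short vial, long vial, bottle, dish, lid.
- **Measured positions (m):** plate (.605,.140), yaw -3.2°. Rest (.5915,-.1275), yaw -7.8°.

The helper below works out each relative move.

```bash
cat > go.py <<'E'
import sys,math
from h import *
x,y,z,yaw=map(float,sys.argv[1:5]); o=robot.get_obs(); p=o["tool_pos"]
d=(math.radians(yaw)-o["ee_rot"][2]+math.pi)%(2*math.pi)-math.pi
if len(sys.argv)>5: d=math.radians(float(sys.argv[5]))
Y=o["ee_rot"][2]+d; dx,dy,dz=np.array([x,y,z])-p
s=np.array([math.cos(Y)*dx+math.sin(Y)*dy, math.sin(Y)*dx-math.cos(Y)*dy, -dz])*10
print("t",round(o["time"],2),"at",p.round(4),"yaw",round(math.degrees(o["ee_rot"][2]),2),"q6",o["joint_positions"][5].round(2),"w",o["width"].round(4))
print("turn z units",round(-math.degrees(d)/45,3),"rows@.15",abs(math.degrees(d))/45/.15)
print("then shift",s.round(3),"xy rows@.35",(np.hypot(s[0],s[1])/.35).round(1))
E
python3 go.py .4235 -.3225 .10 74.3
```

```text
Traceback (most recent call last):
  File "go.py", line 8, in <module>
    print("t",round(o["time"],2),"at",p.round(4),"yaw",round(math.degrees(o["ee_rot"][2]),2),"q6",o["joint_positions"][5].round(2),"w",o["width"].round(4))
                                                                                                                                       ^^^^^^^^^^^^^^^^
AttributeError: 'float' object has no attribute 'round'
```

```bash
sed -i 's/o\["width"\].round(4)/round(o["width"],4)/' go.py; python3 go.py .4235 -.3225 .10 74.3
```

```text
t 0.1 at [ 0.1915 -0.5151  0.2044] yaw 20.38 q6 -0.1 w 0.094
turn z units -1.198 rows@.15 7.9874832327384615
then shift [2.482 1.713 1.044] xy rows@.35 8.6
```

Emit:
move_arm:
  motion: [0,0,-0.15,0,0,0,0.55,0,0,-0.15,0,0,0,0.55,0,0,-0.15,0,0,0,0.55,0,0,-0.15,0,0,0,0.55,0,0,-0.15,0,0,0,0.55,0,0,-0.15,0,0,0,0.55,0,0,-0.15,0,0,0,0.55,0,0,-0.15,0,0,0,0.55]

```text
time: 0.77
tool_pos: [0.1915, -0.5152, 0.2048]
ee_rot: [-3.141, -0.001, 1.304]
wrist_force: [0.4, -0.1, 1.2]
width: 0.0519
finger_force: 0.0
```

Emit:
move_arm:
  motion: [0,0,0,0.248,0.171,0.08,0.55,0,0,0,0.248,0.171,0.08,0.55,0,0,0,0.248,0.171,0.08,0.55,0,0,0,0.248,0.171,0.08,0.55,0,0,0,0.248,0.171,0.08,0.55,0,0,0,0.248,0.171,0.08,0.55,0,0,0,0.248,0.171,0.08,0.55,0,0,0,0.248,0.171,0.08,0.55,0,0,0,0.248,0.171,0.08,0.55,0,0,0,0.248,0.171,0.08,0.55,0,0,0,0,0,0,0.55]

```text
time: 1.68
tool_pos: [0.4252, -0.3183, 0.1229]
ee_rot: [-3.139, -0.004, 1.304]
wrist_force: [0.1, -0.7, -0.5]
width: 0.0517
finger_force: 0.0
```

```bash
python3 go.py .4235 -.3225 .0065 74.3
```

```text
t 1.68 at [ 0.4252 -0.3183  0.1229] yaw 74.7 q6 -0.48 w 0.0517
turn z units 0.009 rows@.15 0.058732057436429654
then shift [-0.045 -0.005  1.164] xy rows@.35 0.1
```

Emit:
move_arm:
  motion: [0,0,0,-0.011,0,0.27,0.55,0,0,0,-0.011,0,0.27,0.55,0,0,0,-0.011,0,0.27,0.55,0,0,0,-0.011,0,0.2,0.55,0,0,0,0,0,0.15,0.55,0,0,0,0,0,0,0.55,0,0,0,0,0,0,0.55]

```text
time: 2.27
tool_pos: [0.4208, -0.3267, 0.0086]
ee_rot: [-3.139, -0.001, 1.298]
wrist_force: [0.3, -0.1, 0.1]
width: 0.0517
finger_force: 0.0
```

```bash
python3 go.py .4235 -.3225 .0065 74.3; python3 -c "
from h import *
s=snap('scene','pics/s1.png')[205:305,80:220]; t=snap('top','pics/t1.png')[240:330,400:526]
cv2.imwrite('pics/c1.png',np.hstack([cv2.resize(s,(400,286)),cv2.resize(t,(400,286))])[:,:,::-1])"
```

```text
t 2.27 at [ 0.4208 -0.3267  0.0086] yaw 74.36 q6 -0.49 w 0.0517
turn z units 0.001 rows@.15 0.008727090855288867
then shift [0.048 0.015 0.021] xy rows@.35 0.1
```

View pics/c1.png

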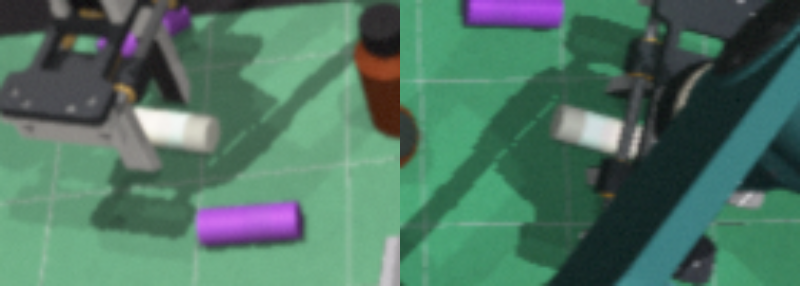

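The fingers straddle the short vial (left crop, vial at 180,130). I'll correct by 5 mm along its axis, close, and lift.

Emit:
move_arm:
  motion: [0,0,0,0.048,0.015,0.02,0.55,0,0,0,0,0,0,0.55,0,0,0,0,0,0,0,0,0,0,0,0,0,0,0,0,0,0,0,0,0,0,0,0,0,0,0,0,0,0,0,0,0,0,0,0,0,0,0,0,0,0,0,0,0,0,0,0,0]

```text
time: 3.12
tool_pos: [0.4246, -0.3228, 0.0076]
ee_rot: [3.141, 0.0, 1.298]
wrist_force: [-0.5, 0.5, 1.3]
width: 0.0242
finger_force: 30.0
```

```bash
python3 go.py .4235 -.3225 .0065 74.3
```

```text
t 3.12 at [ 0.4246 -0.3228  0.0076] yaw 74.38 q6 -0.48 w 0.0242
turn z units 0.002 rows@.15 0.012016338549013602
then shift [ 0.    -0.012  0.011] xy rows@.35 0.0
```

Emit:
move_arm:
  motion: [0,0,0,0,0,-0.2,0,0,0,0.15,0,0,-0.1,0,0,0,0.15,0,0,-0.1,0,0,0,0.15,0,0,-0.1,0,0,0,0.15,0,0,-0.1,0,0,0,0.15,0,0,-0.1,0,0,0,0.15,0,0,-0.1,0,0,0,0.15,0,0,-0.1,0,0,0,0.15,0,0,-0.1,0,0,0,0.15,0,0,0,0,0,0,0.15,0,0,0,0,0,0,0.15,0,0,0,0]

```text
time: 4.12
tool_pos: [0.4246, -0.3228, 0.1076]
ee_rot: [3.141, -0.0, -0.004]
wrist_force: [-0.4, -0.3, 0.0]
width: 0.0241
finger_force: 30.0
```

Emit:
move_arm:
  motion: [0,0,0.15,0,0,0,0,0,0,0.025,0,0,0,0,0,0,0,0,0,0,0,0,0,0,0,0,0,0]

```text
time: 4.45
tool_pos: [0.4245, -0.3227, 0.1073]
ee_rot: [-3.142, 0.0, -0.133]
wrist_force: [-0.0, -0.1, -0.1]
width: 0.0243
finger_force: 30.0
```

```bash
python3 go.py .5874 -.1572 .08 -7.8
```

```text
t 4.45 at [ 0.4245 -0.3227  0.1073] yaw -7.61 q6 0.95 w 0.0243
turn z units 0.004 rows@.15 0.028845936352843254
then shift [ 1.389 -1.861  0.273] xy rows@.35 6.6
```

Emit:
move_arm:
  motion: [0,0,0,0.174,-0.233,0.034,0,0,0,0,0.174,-0.233,0.034,0,0,0,0,0.174,-0.233,0.034,0,0,0,0,0.174,-0.233,0.034,0,0,0,0,0.174,-0.233,0.034,0,0,0,0,0.174,-0.233,0.034,0,0,0,0,0.174,-0.233,0.034,0,0,0,0,0.174,-0.233,0.034,0,0,0,0,0,0,0,0,0,0,0,0,0,0,0,0,0,0,0,0,0,0,0]

```text
invalid input
```

```bash
python3 go.py .5874 -.1572 .017 -7.8; python3 -c "
from h import *
s=snap('scene','pics/s2.png')[240:360,160:320]; t=snap('top','pics/t2.png')[155:260,330:470]
cv2.imwrite('pics/c2.png',np.hstack([cv2.resize(s,(400,300)),cv2.resize(t,(400,300))])[:,:,::-1])"
```

```text
t 4.45 at [ 0.4245 -0.3227  0.1073] yaw -7.61 q6 0.95 w 0.0243
turn z units 0.004 rows@.15 0.028845936352843254
then shift [ 1.389 -1.861  0.903] xy rows@.35 6.6
```

View pics/c2.png

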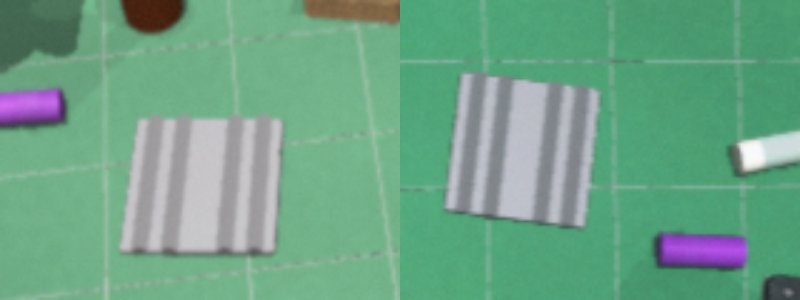

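The call had a wrong row length and was refused, so nothing moved. The picture shows the empty rest, with its right-hand groove between the dark stripes near crop (561,155). I'll resend the move and check the groove's centre.

Emit:
move_arm:
  motion: [0,0,0,0.174,-0.233,0.034,0,0,0,0,0.174,-0.233,0.034,0,0,0,0,0.174,-0.233,0.034,0,0,0,0,0.174,-0.233,0.034,0,0,0,0,0.174,-0.233,0.034,0,0,0,0,0.174,-0.233,0.034,0,0,0,0,0.174,-0.233,0.034,0,0,0,0,0.174,-0.233,0.034,0,0,0,0,0,0,0,0,0,0,0,0,0,0,0,0,0,0,0,0,0,0]

```text
time: 5.47
tool_pos: [0.5873, -0.1571, 0.0801]
ee_rot: [3.141, 0.001, -0.134]
wrist_force: [-0.9, -0.6, 0.3]
width: 0.024
finger_force: 30.0
```

```bash
python3 go.py .5874 -.1572 .017 -7.8; python3 - <<'E'
from h import *
for n in("top","scene"):
    im=cv2.imread(f"pics/{n[0]}2.png").astype(int)
    # sample brightness along rest local y at several local x, averaged
    a=np.radians(-7.8); c=np.array([.5915,-.1275]); ux=np.array([np.cos(a),np.sin(a)]); uy=np.array([-ux[1],ux[0]])
    ys=np.arange(-.062,.0621,.001); prof=np.zeros(len(ys))
    for xl in np.arange(-.035,.036,.005):
        P=[proj(n,np.r_[c+xl*ux+y*uy,.012]) for y in ys]
        m=np.array(P,np.float32); prof+=cv2.remap(im.sum(2).astype(np.float32),m[:,:1],m[:,1:],cv2.INTER_LINEAR)[:,0]
    prof/=15*3; dk=prof<prof[50:75].mean()-15
    e=np.flatnonzero(np.diff(dk.astype(int))); print(n,(ys[e]*1000+.5).round(1))
E
```

```text
t 5.47 at [ 0.5873 -0.1571  0.0801] yaw -7.69 q6 1.35 w 0.024
turn z units 0.002 rows@.15 0.015907712084385652
then shift [0.002 0.    0.631] xy rows@.35 0.0
top [-52.5 -47.5 -32.5 -26.5 -12.5  12.5  26.5  33.5  47.5  52.5]Traceback (most recent call last):
  File "<stdin>", line 8, in <module>
  File "h.py", line 10, in proj
    c=robot.get_calibration(n); p=np.array(c["R"])@X+np.array(c["t"])
ValueError: time passes only in moves, steps and waits
```

The stripes are symmetric about the assumed grooves at ±30 mm, so the rest pose is good. Descending.

Emit:
move_arm:
  motion: [0,0,0,0,0,0.2,0,0,0,0,0,0,0.2,0,0,0,0,0,0,0.15,0,0,0,0,0,0,0.06,0,0,0,0,0,0,0.02,0,0,0,0,0,0,0,0,0,0,0,0,0,0,0]

```text
time: 6.05
tool_pos: [0.5882, -0.1577, 0.0185]
ee_rot: [3.141, -0.002, -0.136]
wrist_force: [0.3, 0.3, 0.4]
width: 0.0242
finger_force: 30.0
```

```bash
python3 go.py .5874 -.1572 .016 -7.8
```

```text
t 6.05 at [ 0.5882 -0.1577  0.0185] yaw -7.78 q6 1.35 w 0.0242
turn z units 0.0 rows@.15 0.003324410205946212
then shift [-0.008 -0.004  0.025] xy rows@.35 0.0
```

Emit:
move_arm:
  motion: [0,0,0,0,0,0.015,0,0,0,0,0,0,0.01,0,0,0,0,0,0,0,0,0,0,0,0,0,0,0]

```text
time: 6.38
tool_pos: [0.5886, -0.1578, 0.0164]
ee_rot: [3.14, -0.003, -0.135]
wrist_force: [-0.4, -2.3, 5.4]
width: 0.0244
finger_force: 30.0
```

Contact is about 5 N. Release with a limited opening, then rise.

Emit:
move_arm:
  motion: [0,0,0,0,0,0,0.42,0,0,0,0,0,0,0.42,0,0,0,0,0,0,0.42,0,0,0,0,0,0,0.42,0,0,0,0,0,-0.15,0.42,0,0,0,0,0,-0.3,0.42,0,0,0,0,0,-0.3,0.42,0,0,0,0,0,-0.1,0.42,0,0,0,0,0,0,0.42]

```text
time: 7.13
tool_pos: [0.5898, -0.1575, 0.1035]
ee_rot: [3.14, -0.007, -0.135]
wrist_force: [-0.9, 0.3, 1.3]
width: 0.0397
finger_force: 0.0
```

```bash
python3 go.py .591 -.344 .10 101 108.8
```

```text
t 7.13 at [ 0.5898 -0.1575  0.1035] yaw -7.73 q6 1.35 w 0.0397
turn z units -2.418 rows@.15 16.11851851851852
then shift [-1.833 -0.347  0.035] xy rows@.35 5.3
```

Emit:
move_arm:
  motion: [0,0,-0.151,0,0,0,0.55,0,0,-0.151,0,0,0,0.55,0,0,-0.151,0,0,0,0.55,0,0,-0.151,0,0,0,0.55,0,0,-0.151,0,0,0,0.55,0,0,-0.151,0,0,0,0.55,0,0,-0.151,0,0,0,0.55,0,0,-0.151,0,0,0,0.55,0,0,-0.151,0,0,0,0.55,0,0,-0.151,0,0,0,0.55,0,0,-0.151,0,0,0,0.55,0,0,-0.151,0,0,0,0.55]

```text
time: 8.13
tool_pos: [0.5863, -0.1562, 0.0966]
ee_rot: [-3.137, -0.0, 1.294]
wrist_force: [0.0, -0.8, 0.4]
width: 0.0518
finger_force: 0.0
```

Emit:
move_arm:
  motion: [0,0,-0.151,0,0,0,0.55,0,0,-0.151,0,0,0,0.55,0,0,-0.151,0,0,0,0.55,0,0,-0.151,0,0,0,0.55,0,0,0,-0.305,-0.058,0,0.55,0,0,0,-0.305,-0.058,0,0.55,0,0,0,-0.305,-0.058,0,0.55,0,0,0,-0.305,-0.058,0,0.55,0,0,0,-0.305,-0.058,0,0.55,0,0,0,-0.305,-0.058,0,0.55,0,0,0,0,0,0,0.55,0,0,0,0,0,0,0.55]

```text
time: 9.13
tool_pos: [0.5868, -0.3439, 0.0963]
ee_rot: [-3.138, -0.004, 1.76]
wrist_force: [0.2, -0.2, -0.3]
width: 0.0519
finger_force: 0.0
```

```bash
python3 go.py .591 -.344 .0075 101; python3 - <<'E'
from h import *
s=snap('scene','pics/s3.png')[240:360,60:300]; t=snap('top','pics/t3.png')[155:275,330:530]
cv2.imwrite('pics/c3.png',np.vstack([cv2.resize(s,(560,280)),cv2.resize(t,(560,320))])[:,:,::-1])
E
```

```text
t 9.13 at [ 0.5868 -0.3439  0.0963] yaw 100.82 q6 -0.8 w 0.0519
turn z units -0.004 rows@.15 0.02652026045175613
then shift [-0.009  0.041  0.888] xy rows@.35 0.1
```

View pics/c3.png

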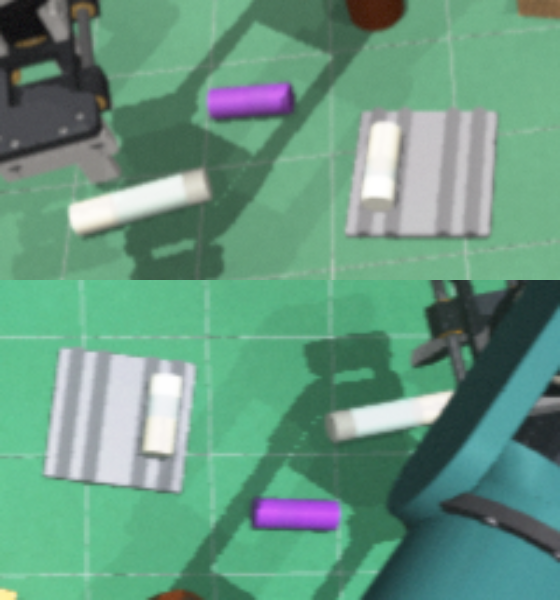

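The short vial lies in the outer groove, centred lengthwise (top crop, vial centre about (163,415)). Now down on the long vial.

Emit:
move_arm:
  motion: [0,0,0,-0.009,0.041,0.25,0.55,0,0,0,0,0,0.25,0.55,0,0,0,0,0,0.2,0.55,0,0,0,0,0,0.13,0.55,0,0,0,0,0,0.05,0.55,0,0,0,0,0,0,0.55,0,0,0,0,0,0,0.55]

```text
time: 9.82
tool_pos: [0.5931, -0.3429, 0.0127]
ee_rot: [3.141, 0.001, 1.763]
wrist_force: [-0.3, -0.7, 0.3]
width: 0.0517
finger_force: 0.0
```

```bash
python3 go.py .591 -.344 .0075 101
```

```text
t 9.82 at [ 0.5931 -0.3429  0.0127] yaw 101.02 q6 -0.8 w 0.0517
turn z units 0.001 rows@.15 0.0034491266177368233
then shift [-0.007 -0.023  0.052] xy rows@.35 0.1
```

Emit:
move_arm:
  motion: [0,0,0,-0.007,-0.023,0.05,0.55,0,0,0,0,0,0,0.55,0,0,0,0,0,0,0.55,0,0,0,0,0,0,0,0,0,0,0,0,0,0,0,0,0,0,0,0,0,0,0,0,0,0,0,0,0,0,0,0,0,0,0,0,0,0,0,0,0,0]

```text
time: 10.57
tool_pos: [0.5904, -0.3444, 0.0069]
ee_rot: [3.142, 0.0, 1.762]
wrist_force: [-0.9, -0.4, 0.3]
width: 0.0241
finger_force: 30.0
```

Emit:
move_arm:
  motion: [0,0,0,0,0,0,0,0,0,0,0,0,-0.15,0,0,0,0,0,0,-0.25,0,0,0,0,0,0,-0.25,0,0,0,-0.15,0,0,-0.25,0,0,0,-0.15,0,0,0,0,0,0,-0.15,0,0,0,0,0,0,-0.15,0,0,0,0,0,0,-0.15,0,0,0,0,0,0,-0.15,0,0,0,0,0,0,-0.15,0,0,0,0,0,0,-0.15,0,0,0,0]

```text
time: 11.57
tool_pos: [0.5902, -0.3442, 0.0965]
ee_rot: [3.141, -0.0, 2.711]
wrist_force: [-0.2, -0.4, -0.7]
width: 0.0243
finger_force: 30.0
```

```bash
python3 go.py .5956 -.0978 .08 172.2
```

```text
t 11.57 at [ 0.5902 -0.3442  0.0965] yaw 155.31 q6 -1.75 w 0.0243
turn z units -0.375 rows@.15 2.5015958225575003
then shift [0.281 2.449 0.165] xy rows@.35 7.0
```

Emit:
move_arm:
  motion: [0,0,-0.125,0,0,0,0,0,0,-0.125,0,0,0,0,0,0,-0.125,0,0,0,0,0,0,0,0.031,0.272,0.018,0,0,0,0,0.031,0.272,0.018,0,0,0,0,0.031,0.272,0.018,0,0,0,0,0.031,0.272,0.018,0,0,0,0,0.031,0.272,0.018,0,0,0,0,0.031,0.272,0.018,0,0,0,0,0.031,0.272,0.018,0,0,0,0,0.031,0.272,0.018,0,0,0,0,0.031,0.272,0.018,0]

```text
time: 12.57
tool_pos: [0.5972, -0.0967, 0.0804]
ee_rot: [-3.142, -0.0, 2.999]
wrist_force: [0.4, 0.2, 0.2]
width: 0.0242
finger_force: 30.0
```

Emit:
move_arm:
  motion: [0,0,0,0,0,0,0,0,0,0,0,0,0,0,0,0,0,0,0,0,0]

```text
time: 12.82
tool_pos: [0.5975, -0.0985, 0.0806]
ee_rot: [-3.141, 0.0, 3.0]
wrist_force: [0.1, 0.8, -0.7]
width: 0.0242
finger_force: 30.0
```

```bash
python3 go.py .5956 -.0978 .0154 172.2
```

```text
t 12.82 at [ 0.5975 -0.0985  0.0806] yaw 171.87 q6 -1.69 w 0.0242
turn z units -0.007 rows@.15 0.048922357594014594
then shift [0.02  0.004 0.652] xy rows@.35 0.1
```

Emit:
move_arm:
  motion: [0,0,-0.007,0.02,0.004,0.2,0,0,0,0,0,0,0.2,0,0,0,0,0,0,0.15,0,0,0,0,0,0,0.06,0,0,0,0,0,0,0,0,0,0,0,0,0,0,0,0,0,0,0,0,0,0]

```text
time: 13.4
tool_pos: [0.5965, -0.0983, 0.021]
ee_rot: [-3.141, 0.002, 3.004]
wrist_force: [0.0, 0.2, -0.1]
width: 0.0241
finger_force: 30.0
```

```bash
python3 go.py .5956 -.0978 .0154 172.2
```

```text
t 13.4 at [ 0.5965 -0.0983  0.021 ] yaw 172.12 q6 -1.69 w 0.0241
turn z units -0.002 rows@.15 0.011333677628168065
then shift [0.01  0.003 0.056] xy rows@.35 0.0
```

Emit:
move_arm:
  motion: [0,0,0,0,0,0.03,0,0,0,0,0,0,0.015,0,0,0,0,0,0,0.007,0,0,0,0,0,0,0,0,0,0,0,0,0,0,0]

```text
time: 13.82
tool_pos: [0.5964, -0.0981, 0.0158]
ee_rot: [-3.14, 0.003, 3.005]
wrist_force: [-1.3, -2.0, 4.8]
width: 0.0243
finger_force: 30.0
```

Emit:
move_arm:
  motion: [0,0,0,0,0,0,0.42,0,0,0,0,0,0,0.42,0,0,0,0,0,0,0.42,0,0,0,0,0,0,0.42,0,0,0,0,0,-0.15,0.42,0,0,0,0,0,-0.3,0.42,0,0,0,0,0,-0.3,0.42,0,0,0,0,0,-0.3,0.42,0,0,0,0,0,-0.3,0.42,0,0,0,0,0,0,0.42]

```text
time: 14.65
tool_pos: [0.599, -0.098, 0.1571]
ee_rot: [-3.14, 0.013, 3.005]
wrist_force: [0.6, -0.1, 1.3]
width: 0.04
finger_force: 0.0
```

```bash
python3 go.py .424 -.161 .15 90
```

```text
t 14.65 at [ 0.599  -0.098   0.1571] yaw 172.19 q6 -1.69 w 0.04
turn z units 1.826 rows@.15 12.176291830070515
then shift [-0.63  -1.75   0.071] xy rows@.35 5.3
```

Emit:
move_arm:
  motion: [0,0,0.152,0,0,0,0.9,0,0,0.152,0,0,0,0.9,0,0,0.152,0,0,0,0.9,0,0,0.152,0,0,0,0.9,0,0,0.152,0,0,0,0.9,0,0,0.152,0,0,0,0.9,0,0,0.152,0,0,0,0.9,0,0,0.152,0,0,0,0.9,0,0,0.152,0,0,0,0.9,0,0,0.152,0,0,0,0.9,0,0,0.152,0,0,0,0.9,0,0,0.152,0,0,0,0.9]

```text
time: 15.65
tool_pos: [0.595, -0.097, 0.1478]
ee_rot: [-3.14, -0.001, 1.567]
wrist_force: [0.7, 0.6, 0.1]
width: 0.0844
finger_force: 0.0
```

Emit:
move_arm:
  motion: [0,0,0,-0.105,-0.292,0,1,0,0,0,-0.105,-0.292,0,1,0,0,0,-0.105,-0.292,0,1,0,0,0,-0.105,-0.292,0,1,0,0,0,-0.105,-0.292,0,1,0,0,0,-0.105,-0.292,0,1,0,0,0,0,0,0,1,0,0,0,0,0,0,1,0,0,0,0,0,0,1,0,0,0,0,0,0,1]

```text
time: 16.48
tool_pos: [0.4212, -0.1603, 0.1491]
ee_rot: [3.142, -0.0, 1.573]
wrist_force: [-0.3, -1.3, -0.0]
width: 0.0938
finger_force: 0.0
```

```bash
python3 go.py .424 -.161 .025 90; python3 - <<'E'
from h import *
s=snap('scene','pics/s4.png')[180:360,120:360]; t=snap('top','pics/t4.png')[155:305,310:510]
cv2.imwrite('pics/c4.png',np.hstack([cv2.resize(s,(400,300)),cv2.resize(t,(400,300))])[:,:,::-1])
E
```

```text
t 16.48 at [ 0.4212 -0.1603  0.1491] yaw 90.14 q6 -0.49 w 0.0938
turn z units 0.003 rows@.15 0.020373205732028752
then shift [-0.007  0.028  1.241] xy rows@.35 0.1
```

View pics/c4.png

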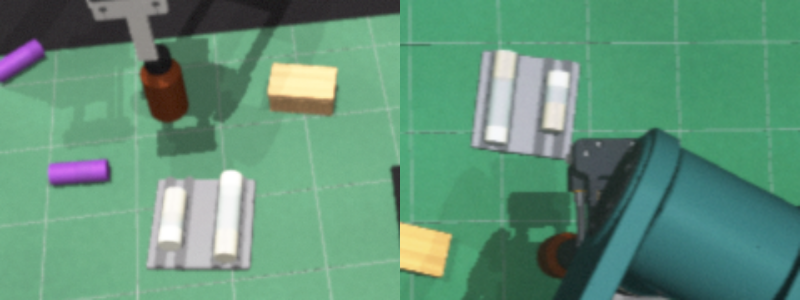

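Both vials lie in their grooves (scene crop, short at (172,215) and long at (230,215)). The bottle is under the gripper at (165,85), so descend.

Emit:
move_arm:
  motion: [0,0,0,-0.007,0.028,0.1,1,0,0,0,0,0,0.2,1,0,0,0,0,0,0.2,1,0,0,0,0,0,0.2,1,0,0,0,0,0,0.2,1,0,0,0,0,0,0.2,1,0,0,0,0,0,0.1,1,0,0,0,0,0,0,1,0,0,0,0,0,0,1]

```text
time: 17.33
tool_pos: [0.4232, -0.1611, 0.0289]
ee_rot: [-3.14, -0.001, 1.573]
wrist_force: [1.0, 0.3, 0.0]
width: 0.0941
finger_force: 0.0
```

```bash
python3 go.py .424 -.161 .025 90; python3 - <<'E'
from h import *
s=snap('scene','pics/s5.png')[160:280,160:320]
cv2.imwrite('pics/c5.png',cv2.resize(s,(560,420))[:,:,::-1])
E
```

```text
t 17.33 at [ 0.4232 -0.1611  0.0289] yaw 90.11 q6 -0.49 w 0.0941
turn z units 0.003 rows@.15 0.016972770525434833
then shift [0.001 0.008 0.039] xy rows@.35 0.0
```

View pics/c5.png

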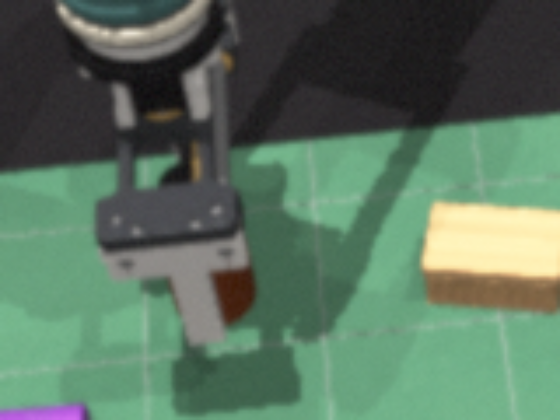

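The finger sits centred in front of the bottle (crop (205,300), bottle edges 172–255 with perspective). Close and lift.

Emit:
move_arm:
  motion: [0,0,0,0,0.008,0.03,1,0,0,0,0,0,0,0,0,0,0,0,0,0,0,0,0,0,0,0,0,0,0,0,0,0,0,0,0,0,0,0,0,0,0,0,0,0,0,0,0,0,0,0,0,0,0,0,0,0,0,0,0,0,0,0,0]

```text
time: 18.13
tool_pos: [0.4237, -0.1614, 0.0264]
ee_rot: [-3.141, 0.0, 1.572]
wrist_force: [-1.9, -0.4, 0.5]
width: 0.0474
finger_force: 30.0
```

Emit:
move_arm:
  motion: [0,0,0,0,0,0,0,0,0,0,0,0,-0.05,0,0,0,0,0,0,-0.15,0,0,0,0,0,0,-0.2,0,0,0,0,0,0,-0.2,0,0,0,0,0,0,-0.2,0,0,0,0,0,0,0,0,0,0,0,0,0,0,0]

```text
time: 18.8
tool_pos: [0.4249, -0.1617, 0.1073]
ee_rot: [3.139, 0.001, 1.572]
wrist_force: [0.6, 0.1, -1.3]
width: 0.0476
finger_force: 30.0
```

```bash
python3 go.py .598 .006 .08 90
```

```text
t 18.8 at [ 0.4249 -0.1617  0.1073] yaw 90.09 q6 -0.49 w 0.0476
turn z units 0.002 rows@.15 0.013697030742491383
then shift [1.677 1.731 0.273] xy rows@.35 6.9
```

Emit:
move_arm:
  motion: [0,0,0,0.168,0.173,0,0,0,0,0,0.168,0.173,0,0,0,0,0,0.168,0.173,0,0,0,0,0,0.168,0.173,0,0,0,0,0,0.168,0.173,0,0,0,0,0,0.168,0.173,0,0,0,0,0,0.168,0.173,0,0,0,0,0,0.168,0.173,0,0,0,0,0,0.168,0.173,0,0,0,0,0,0.165,0.173,0,0,0,0,0,0,0,0,0,0,0,0,0,0,0,0]

```text
time: 19.8
tool_pos: [0.5959, 0.0075, 0.1036]
ee_rot: [-3.137, -0.0, 1.574]
wrist_force: [-1.1, -0.4, -1.0]
width: 0.0479
finger_force: 30.0
```

Emit:
move_arm:
  motion: [0,0,0,0,0,0.15,0,0,0,0,0,0,0.2,0,0,0,0,0,0,0.2,0,0,0,0,0,0,0.15,0,0,0,0,0,0,0.05,0,0,0,0,0,0,0,0,0,0,0,0,0,0,0]

```text
time: 20.38
tool_pos: [0.5963, 0.0061, 0.0313]
ee_rot: [-3.141, 0.0, 1.572]
wrist_force: [0.6, -0.7, -0.9]
width: 0.0479
finger_force: 30.0
```

```bash
python3 go.py .598 .006 .0268 90
```

```text
t 20.38 at [0.5963 0.0061 0.0313] yaw 90.05 q6 -0.09 w 0.0479
turn z units 0.001 rows@.15 0.0074715433929756015
then shift [-0.001  0.017  0.045] xy rows@.35 0.0
```

Emit:
move_arm:
  motion: [0,0,0,0,0.01,0.025,0,0,0,0,0,0,0.015,0,0,0,0,0,0,0.005,0,0,0,0,0,0,0,0,0,0,0,0,0,0,0]

```text
time: 20.8
tool_pos: [0.598, 0.0066, 0.0273]
ee_rot: [3.141, 0.0, 1.572]
wrist_force: [-0.6, -0.5, -1.4]
width: 0.0478
finger_force: 30.0
```

Emit:
move_arm:
  motion: [0,0,0,0,0,0.008,0,0,0,0,0,0,0,0,0,0,0,0,0,0,0]

```text
time: 21.05
tool_pos: [0.5981, 0.0066, 0.0265]
ee_rot: [3.141, 0.0, 1.572]
wrist_force: [0.4, 0.0, 0.5]
width: 0.0476
finger_force: 30.0
```

Emit:
move_arm:
  motion: [0,0,0,0,0,0,0.9,0,0,0,0,0,0,0.9,0,0,0,0,0,0,0.9,0,0,0,0,0,0,0.9,0,0,0,0,0,0,0.9,0,0,0,0,0,-0.2,0.9,0,0,0,0,0,-0.3,0.9,0,0,0,0,0,-0.3,0.9,0,0,0,0,0,-0.3,0.9,0,0,0,0,0,-0.15,0.9,0,0,0,0,0,0,0.9,0,0,0,0,0,0,0.9]

```text
time: 22.05
tool_pos: [0.5983, 0.0066, 0.1519]
ee_rot: [3.139, 0.0, 1.572]
wrist_force: [-0.8, 0.0, -0.3]
width: 0.0846
finger_force: 0.0
```

```bash
python3 go.py .5735 .344 .06 90
```

```text
t 22.05 at [0.5983 0.0066 0.1519] yaw 90.09 q6 -0.09 w 0.0846
turn z units 0.002 rows@.15 0.013352909476644003
then shift [ 3.374 -0.248  0.919] xy rows@.35 9.7
```

Emit:
move_arm:
  motion: [0,0,0,0.307,-0.023,0,1,0,0,0,0.307,-0.023,0,1,0,0,0,0.307,-0.023,0,1,0,0,0,0.307,-0.023,0,1,0,0,0,0.307,-0.023,0,1,0,0,0,0.307,-0.023,0,1,0,0,0,0.307,-0.023,0.15,1,0,0,0,0.307,-0.023,0.15,1,0,0,0,0.307,-0.023,0.15,1,0,0,0,0.307,-0.023,0.15,1,0,0,0,0.307,-0.023,0.15,1]

```text
time: 22.97
tool_pos: [0.5699, 0.345, 0.0719]
ee_rot: [-3.137, 0.002, 1.572]
wrist_force: [0.1, 0.7, -0.2]
width: 0.0939
finger_force: 0.0
```

Emit:
move_arm:
  motion: [0,0,0,0,0,0,1,0,0,0,0,0,0,1,0,0,0,0,0,0,1]

```text
time: 23.22
tool_pos: [0.5711, 0.3433, 0.0741]
ee_rot: [-3.139, 0.002, 1.573]
wrist_force: [-0.3, 0.4, 0.5]
width: 0.0937
finger_force: 0.0
```

```bash
python3 go.py .5735 .344 .006 90; python3 - <<'E'
from h import *
s=snap('scene','pics/s6.png')[170:330,330:570]; t=snap('top','pics/t6.png')[155:305,110:310]
cv2.imwrite('pics/c6.png',np.hstack([cv2.resize(s,(400,267)),cv2.resize(t,(356,267))])[:,:,::-1])
E
```

```text
t 23.22 at [0.5711 0.3433 0.0741] yaw 90.1 q6 0.46 w 0.0937
turn z units 0.002 rows@.15 0.014506525894474081
then shift [0.007 0.024 0.681] xy rows@.35 0.1
```

View pics/c6.png

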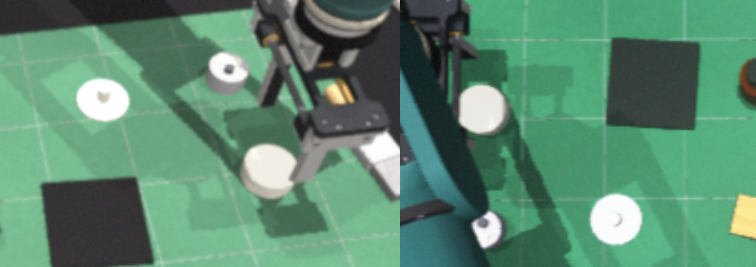

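The dish is under the gripper (scene crop (268,170)), with the fingers either side along x. Descend and grip.

Emit:
move_arm:
  motion: [0,0,0,0.007,0.024,0.2,1,0,0,0,0,0,0.2,1,0,0,0,0,0,0.17,1,0,0,0,0,0,0.07,1,0,0,0,0,0,0,1,0,0,0,0,0,0,1,0,0,0,0,0,0,1]

```text
time: 23.9
tool_pos: [0.5756, 0.3451, 0.0141]
ee_rot: [3.139, -0.001, 1.572]
wrist_force: [-0.3, 1.0, 0.1]
width: 0.0939
finger_force: 0.0
```

```bash
python3 go.py .5735 .344 .006 90; python3 -c "
from h import *
s=snap('scene','pics/s7.png')[220:320,440:560]
cv2.imwrite('pics/c7.png',cv2.resize(s,(480,400))[:,:,::-1])"
```

```text
t 23.9 at [0.5756 0.3451 0.0141] yaw 90.05 q6 0.45 w 0.0939
turn z units 0.001 rows@.15 0.007308526326642297
then shift [-0.011 -0.021  0.081] xy rows@.35 0.1
```

View pics/c7.png

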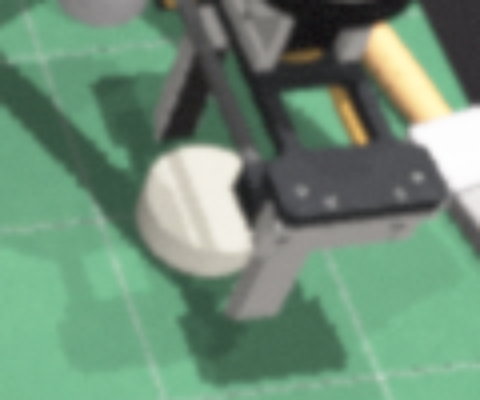

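The finger may sit a few mm off the dish's axis in y (dish about (205,210), tip (250,305)). I'll check by projection.

```bash
python3 - <<'E'
from h import *
p=robot.get_obs()["tool_pos"]
for X in ([p[0]+.053,p[1],p[2]],[.5735,.344,.024],[.5735,.314,.024],[.5735,.374,.024],[.6035,.344,.0],[.5735,.344,0]):
    u,v=proj("scene",np.array(X)); print(np.round(X,3),"full",round(u,1),round(v,1),"crop",round((u-440)*4),round((v-220)*4))
im=cv2.imread("pics/scene0.png")[252:295,470:516]
g=im.astype(int); m=(~((g[...,1]-g[...,2]>25)&(g[...,1]-g[...,0]>8))).astype(np.uint8)
ys,xs=np.nonzero(m)
for r in range(4,43,4):
    q=np.flatnonzero(m[r]); print(252+r,(470+q.min(),470+q.max()) if len(q) else None)
E
```

```text
[0.629 0.345 0.014] full 501.7 297.8 crop 247 311
[0.574 0.344 0.024] full 492.5 270.1 crop 210 200
[0.574 0.314 0.024] full 476.9 271.9 crop 148 208
[0.574 0.374 0.024] full 508.0 268.2 crop 272 193
[0.604 0.344 0.   ] full 494.5 290.4 crop 218 282
[0.574 0.344 0.   ] full 489.3 277.1 crop 197 229
256 (np.int64(486), np.int64(493))
260 (np.int64(479), np.int64(502))
264 (np.int64(477), np.int64(506))
268 (np.int64(475), np.int64(508))
272 (np.int64(474), np.int64(509))
276 (np.int64(475), np.int64(508))
280 (np.int64(477), np.int64(505))
284 (np.int64(480), np.int64(503))
288 (np.int64(488), np.int64(497))
292 None
```

The projections agree to about 1.5 mm, so I'll close on the dish.

Emit:
move_arm:
  motion: [0,0,0,-0.02,-0.02,0.08,1,0,0,0,0,0,0,1,0,0,0,0,0,0,1,0,0,0,0,0,0,0,0,0,0,0,0,0,0,0,0,0,0,0,0,0,0,0,0,0,0,0,0,0,0,0,0,0,0,0,0,0,0,0,0,0,0]

```text
time: 24.7
tool_pos: [0.572, 0.3431, 0.0041]
ee_rot: [-3.141, 0.0, 1.572]
wrist_force: [-0.3, 0.8, 0.6]
width: 0.0594
finger_force: 30.0
```

```bash
python3 go.py .605 .140 .05 90
```

```text
t 24.7 at [0.572  0.3431 0.0041] yaw 90.09 q6 0.45 w 0.0594
turn z units 0.002 rows@.15 0.01395787734150636
then shift [-2.031  0.33  -0.459] xy rows@.35 5.9
```

Emit:
move_arm:
  motion: [0,0,0,0,0,-0.08,0,0,0,0,0,0,-0.14,0,0,0,0,0,0,-0.14,0,0,0,0,-0.226,0.037,-0.08,0,0,0,0,-0.226,0.037,0,0,0,0,0,-0.226,0.037,0,0,0,0,0,-0.226,0.037,0,0,0,0,0,-0.226,0.037,0,0,0,0,0,-0.226,0.037,0,0,0,0,0,-0.226,0.037,0,0,0,0,0,-0.226,0.037,0,0,0,0,0,-0.226,0.037,0,0]

```text
time: 25.7
tool_pos: [0.6066, 0.1386, 0.0497]
ee_rot: [3.14, -0.0, 1.572]
wrist_force: [0.0, 0.3, -0.8]
width: 0.0595
finger_force: 30.0
```

Emit:
move_arm:
  motion: [0,0,0,0,0,0,0,0,0,0,0,0,0,0,0,0,0,0,0,0,0]

```text
time: 25.95
tool_pos: [0.6063, 0.1402, 0.049]
ee_rot: [3.14, -0.001, 1.572]
wrist_force: [0.7, -0.0, -1.2]
width: 0.0593
finger_force: 30.0
```

```bash
python3 go.py .605 .140 .0125 90
```

```text
t 25.95 at [0.6063 0.1402 0.049 ] yaw 90.08 q6 0.13 w 0.0593
turn z units 0.002 rows@.15 0.011883163462783307
then shift [-0.002 -0.013  0.365] xy rows@.35 0.0
```

Emit:
move_arm:
  motion: [0,0,0,0,-0.01,0.1,0,0,0,0,0,0,0.12,0,0,0,0,0,0,0.08,0,0,0,0,0,0,0.04,0,0,0,0,0,0,0,0,0,0,0,0,0,0,0,0,0,0,0,0,0,0]

```text
time: 26.53
tool_pos: [0.6048, 0.1398, 0.0136]
ee_rot: [-3.141, 0.0, 1.573]
wrist_force: [0.4, 0.5, -0.3]
width: 0.0595
finger_force: 30.0
```

Emit:
move_arm:
  motion: [0,0,0,0,0,0.01,0,0,0,0,0,0,0.005,0,0,0,0,0,0,0,0,0,0,0,0,0,0,0]

```text
time: 26.87
tool_pos: [0.6049, 0.1396, 0.0125]
ee_rot: [3.142, 0.0, 1.572]
wrist_force: [-0.1, -0.2, -1.1]
width: 0.0601
finger_force: 30.0
```

Emit:
move_arm:
  motion: [0,0,0,0,0,0.008,0,0,0,0,0,0,0,0,0,0,0,0,0,0,0]

```text
time: 27.12
tool_pos: [0.6051, 0.1396, 0.0121]
ee_rot: [3.141, 0.0, 1.572]
wrist_force: [0.1, -0.0, -0.4]
width: 0.0594
finger_force: 30.0
```

Within a fraction of a mm. Release, rise, and go to the lid.

Emit:
move_arm:
  motion: [0,0,0,0,0,0,1,0,0,0,0,0,0,1,0,0,0,0,0,0,1,0,0,0,0,0,0,1,0,0,0,0,0,-0.2,1,0,0,0,0,0,-0.3,1,0,0,0,0,0,-0.2,1,0,0,0,0,0,0,0.6,0,0,0,0,0,0,0.6,0,0,0,0,0,0,0.6]

```text
time: 27.95
tool_pos: [0.6042, 0.1395, 0.0805]
ee_rot: [-3.14, 0.0, 1.572]
wrist_force: [-0.3, 0.1, -1.1]
width: 0.0775
finger_force: 0.0
```

```bash
python3 go.py .4365 .184 .06 90; python3 - <<'E'
from meas import *
t=cv2.imread("pics/t6.png")[:,:,::-1].copy()
for n,f,a in(("top","pics/t6.png",(210,258,255,300)),("scene","pics/s6.png",(370,212,414,248))):
    t=cv2.imread(f)[:,:,::-1].copy(); c,_,_,_,b=blob(t,a,"fg"); print(n,ray(n,*c,.004)[:2].round(4))
E
```

```text
t 27.95 at [0.6042 0.1395 0.0805] yaw 90.09 q6 0.13 w 0.0775
turn z units 0.002 rows@.15 0.013165503391632725
then shift [ 0.445 -1.677  0.205] xy rows@.35 5.0
top [0.4358 0.1851]
scene [0.4372 0.183 ]
```

Emit:
move_arm:
  motion: [0,0,0,0.064,-0.24,0,0.5,0,0,0,0.064,-0.24,0,0.5,0,0,0,0.064,-0.24,0,0.5,0,0,0,0.064,-0.24,0,0.5,0,0,0,0.064,-0.24,0.06,0.5,0,0,0,0.064,-0.24,0.06,0.5,0,0,0,0.064,-0.24,0.06,0.5,0,0,0,0,0,0,0.5,0,0,0,0,0,0,0.5,0,0,0,0,0,0,0.5]

```text
time: 28.78
tool_pos: [0.4367, 0.184, 0.0628]
ee_rot: [-3.14, 0.001, 1.572]
wrist_force: [0.4, -0.1, 0.3]
width: 0.047
finger_force: 0.0
```

```bash
python3 go.py .4365 .184 .0095 90; python3 - <<'E'
from h import *
s=snap('scene','pics/s8.png')[160:350,320:560]; t=snap('top','pics/t8.png')[155:305,190:390]
cv2.imwrite('pics/c8.png',np.hstack([cv2.resize(s,(400,316)),cv2.resize(t,(400,300))] if 0 else [cv2.resize(s,(400,300)),cv2.resize(t,(400,300))])[:,:,::-1])
E
```

```text
t 28.78 at [0.4367 0.184  0.0628] yaw 90.1 q6 0.28 w 0.047
turn z units 0.002 rows@.15 0.014387530962988782
then shift [ 0.    -0.002  0.533] xy rows@.35 0.0
```

View pics/c8.png

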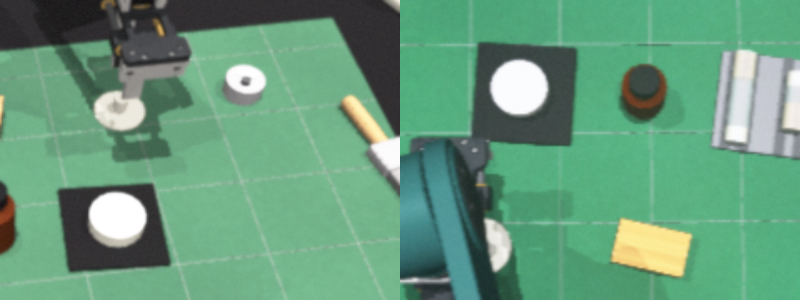

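The dish is centred on the plate (top crop (519,87), allowing for parallax) and the bottle stands between plate and rest at (643,92). Now down on the lid's knob.

Emit:
move_arm:
  motion: [0,0,0,0,0,0.15,0.5,0,0,0,0,0,0.17,0.5,0,0,0,0,0,0.12,0.5,0,0,0,0,0,0.05,0.5,0,0,0,0,0,0,0.5,0,0,0,0,0,0,0.5,0,0,0,0,0,0,0.5]

```text
time: 29.47
tool_pos: [0.438, 0.1843, 0.0157]
ee_rot: [3.14, -0.0, 1.572]
wrist_force: [-0.7, 0.0, 0.1]
width: 0.047
finger_force: 0.0
```

```bash
python3 go.py .4365 .184 .010 90
```

```text
t 29.47 at [0.438  0.1843 0.0157] yaw 90.07 q6 0.28 w 0.047
turn z units 0.002 rows@.15 0.010432867594335172
then shift [-0.003 -0.015  0.057] xy rows@.35 0.0
```

Emit:
move_arm:
  motion: [0,0,0,0,-0.012,0.055,0.5,0,0,0,0,0,0,0.5,0,0,0,0,0,0,0.5,0,0,0,0,0,0,0,0,0,0,0,0,0,0,0,0,0,0,0,0,0,0,0,0,0,0,0,0,0,0,0,0,0,0,0,0,0,0,0,0,0,0]

```text
time: 30.22
tool_pos: [0.4357, 0.1842, 0.0093]
ee_rot: [3.142, 0.0, 1.572]
wrist_force: [0.1, -0.2, 1.0]
width: 0.0161
finger_force: 30.0
```

```bash
python3 go.py .605 .1396 .09 90; python3 - <<'E'
from meas import *
t=cv2.imread("pics/t8.png")[:,:,::-1].copy(); s=cv2.imread("pics/s8.png")[:,:,::-1].copy()
c,_,_,_,_=blob(t,(228,177,278,228),"white"); print("dish top",ray("top",*c,.032)[:2])
c,_,_,_,_=blob(s,(365,262,412,312),"white"); print("dish scene(mix)",ray("scene",*c,.028)[:2])
E
```

```text
t 30.22 at [0.4357 0.1842 0.0093] yaw 90.09 q6 0.28 w 0.0161
turn z units 0.002 rows@.15 0.013311110847629138
then shift [-0.446  1.693 -0.807] xy rows@.35 5.0
dish top [0.60610292 0.14248673]
dish scene(mix) [0.60700405 0.14101646]
```

Knob held. Lift and carry it over.

Emit:
move_arm:
  motion: [0,0,0,0,0,-0.08,0,0,0,0,0,0,-0.2,0,0,0,0,0,0,-0.25,0,0,0,0,0,0,-0.25,0,0,0,0,-0.063,0.243,0,0,0,0,0,-0.063,0.243,0,0,0,0,0,-0.063,0.243,0,0,0,0,0,-0.063,0.243,0,0,0,0,0,-0.063,0.243,0,0,0,0,0,-0.063,0.243,0,0,0,0,0,-0.062,0.243,0,0,0,0,0,0,0,0,0]

```text
time: 31.22
tool_pos: [0.6095, 0.1387, 0.087]
ee_rot: [3.139, 0.001, 1.57]
wrist_force: [-1.0, -0.2, -1.0]
width: 0.0164
finger_force: 30.0
```

Emit:
move_arm:
  motion: [0,0,0,0,0,0,0,0,0,0,0,0,0,0,0,0,0,0,0,0,0]

```text
time: 31.47
tool_pos: [0.6049, 0.1408, 0.0874]
ee_rot: [-3.141, 0.0, 1.573]
wrist_force: [-0.4, 1.0, -0.0]
width: 0.0163
finger_force: 30.0
```

```bash
python3 go.py .6055 .1403 .0415 90
```

```text
t 31.47 at [0.6049 0.1408 0.0874] yaw 90.13 q6 0.14 w 0.0163
turn z units 0.003 rows@.15 0.018909460054674674
then shift [-0.005  0.006  0.459] xy rows@.35 0.0
```

Emit:
move_arm:
  motion: [0,0,0,-0.005,0.006,0.12,0,0,0,0,0,0,0.15,0,0,0,0,0,0,0.1,0,0,0,0,0,0,0.04,0,0,0,0,0,0,0,0,0,0,0,0,0,0,0,0,0,0,0,0,0,0,0,0,0,0,0,0,0]

```text
time: 32.13
tool_pos: [0.6071, 0.1401, 0.0473]
ee_rot: [3.14, -0.0, 1.572]
wrist_force: [-0.3, -0.7, 0.0]
width: 0.0166
finger_force: 30.0
```

Emit:
move_arm:
  motion: [0,0,0,0,-0.01,0.03,0,0,0,0,0,0,0.015,0,0,0,0,0,0,0.005,0,0,0,0,0,0,0,0,0,0,0,0,0,0,0]

```text
time: 32.55
tool_pos: [0.6054, 0.1399, 0.0414]
ee_rot: [3.142, 0.0, 1.572]
wrist_force: [-0.6, 0.0, 0.4]
width: 0.0159
finger_force: 30.0
```

Emit:
move_arm:
  motion: [0,0,0,0,0,0.006,0,0,0,0,0,0,0,0,0,0,0,0,0,0,0]

```text
time: 32.8
tool_pos: [0.6054, 0.14, 0.0413]
ee_rot: [3.141, 0.0, 1.572]
wrist_force: [-2.5, -1.6, 5.1]
width: 0.0163
finger_force: 30.0
```

Contact on the dish, about 5 N. Release, rise, move aside, and look.

Emit:
move_arm:
  motion: [0,0,0,0,0,0,0.5,0,0,0,0,0,0,0.5,0,0,0,0,0,0,0.5,0,0,0,0,0,0,0.5,0,0,0,0,0,-0.15,0.5,0,0,0,0,0,-0.3,0.5,0,0,0,0,0,-0.3,0.5,0,0,0,0,0,-0.3,0.5,0,0,0,0,0,-0.2,0.5]

```text
time: 33.55
tool_pos: [0.6065, 0.1401, 0.169]
ee_rot: [3.138, -0.0, 1.572]
wrist_force: [0.8, -0.4, 0.8]
width: 0.0474
finger_force: 0.0
```

Emit:
move_arm:
  motion: [0,0,0,0.3,-0.15,0,0.5,0,0,0,0.3,-0.15,0,0.5,0,0,0,0.3,-0.15,0,0.5,0,0,0,0.3,-0.15,0,0.5,0,0,0,0.3,-0.15,0,0.5,0,0,0,0.3,-0.15,0,0.5,0,0,0,0.3,-0.15,0,0.5,0,0,0,0,0,0,0.5,0,0,0,0,0,0,0.5]

```text
time: 34.3
tool_pos: [0.4992, 0.3512, 0.1653]
ee_rot: [-3.142, 0.001, 1.576]
wrist_force: [0.1, -0.9, 0.1]
width: 0.0472
finger_force: 0.0
```

```bash
python3 - <<'E'
from meas import *
s=snap('scene','pics/s9.png'); t=snap('top','pics/t9.png')
c,*_=blob(t,(228,177,278,228),"white"); print("lid top",ray("top",*c,.037)[:2])
for n,roi,z in(("top",(335,170,412,245),.021),("scene",(200,275,282,352),.021)):
    pass
a=cv2.resize(s[180:350,140:440],(600,340)); b=cv2.resize(t[165:300,215:425],(400,257)); b=cv2.copyMakeBorder(b,0,0,0,200,cv2.BORDER_CONSTANT)
cv2.imwrite('pics/c9.png',np.vstack([a,b])[:,:,::-1])
E
```

```text
lid top [0.60593921 0.14069766]
```

View pics/c9.png

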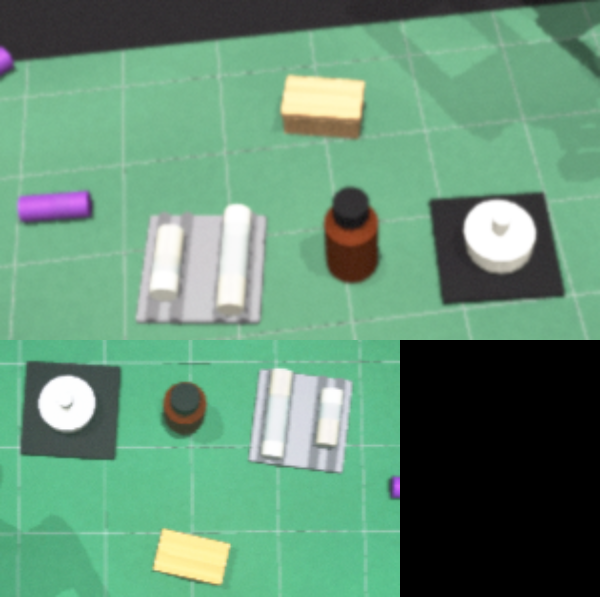

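The lid sits flat on the dish at (500,235), the bottle stands upright at (352,240), both vials are seated in their grooves and the slide box hasn't moved. Handing in.

```bash
python3 -c "
from bench import robot
print(robot.close_job())"
```

```text
the job is handed in; nothing more can be done
None
```

I laid everything out as asked and handed the job in at about 34 s of robot time. The last pictures show every piece in place and the slide box unmoved; the arm never went near the tally counter, but it is not in the final view. The system returned no verdict.

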